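# Click the speaker dial on one notch and start the music

### The arm

A 6-joint arm with a two-finger parallel gripper is mounted at the origin on the work surface. World frame = base frame: x ahead of the robot, y to its left, z up, the work surface at z = 0. Lengths are in m, angles in rad, forces in N, time in s.
With the tool pointing down it reaches from about 0.3 to 0.75 m from the base axis. Payload 8.5 kg.
Tool frame: the origin (TCP) lies midway between the tips of the shut fingers; the grasp point (between the pads) lies 19 mm behind it; z points along the fingers, x is the direction in which the jaws open and shut, and the axes are right-handed (so a half turn about z gives the same grasp; the last joint's range is limited). The gripper opens to 85 mm and grips with 20 to 120 N. Pads are 22 mm wide; open, the fingers measure 114 mm over their backs; the gripper's body (76 mm by 85 mm) begins 54 mm behind the grasp point. The pads swing forward as they close: fully open they stand 13 mm farther back than shut.
Start: joints at [0.963, 0.381, 1.297, -0, 1.464, -0.215], TCP at [0.211, 0.508, 0.231] pointing down, gripper open.
Joint ranges: [-3.11, 3.11], [-0.89, 2.33], [0.22, 2.48], [-1.42, 4.56], [0.17, 2.85], [-2.88, 2.88]. Speed limits (rad/s): [2.39, 2.39, 3.14, 3.14, 3.14, 3.14].

### API

Orientations are given as a rotation vector (axis times angle).
In Python, from workcell import sensors, cams, hand_in gives the robot as it stands.
- The arm moves only by the tool move_arm, never from a script. Its argument "motion" is a list of rows, each a list of 7 numbers: the closure in counts, from 0 (fully open) to 255 (shut), then the shift along the tool's x, y, z in mm, then the turn, a rotation vector about the tool's x, y, z in degrees. In form: [[claw, tx, ty, tz, wx, wy, wz], ...]. A call has 1 to 10 rows; each row shifts and turns the commanded pose from where the row before left it, along the tool's axes as they then stand; what a row does not reach is not made up. A row lasts 1/8 s, in which the tool goes at most 62.5 mm and 10.7 degrees, less where a joint would pass 70% of its speed; a pose out of reach is approached as far as the arm can. A call with a gripper value outside its range is refused whole. The fingers move at their own pace and stop on an object; "force" is the grip in N (left out, the last holds). Time passes only in rows, so rows that do not move let the fingers close. It gives the time, the measured TCP pose, the force and the opening at its end, in the units of the state.
- sensors.sense(): the state, without advancing time (a new reading comes with each control period).
- cams.get_image(name): name is "scene" or "top" or "wrist"; returns a dict with "pixels" (384x512x3 uint8, red, green, blue), "K" (3x3 intrinsics, pixels), "k1" (the pictures are not rectified: a ray, as slopes to the right and down, at radius r is drawn at 1 + k1 r^2 times it, then the intrinsics apply), "origin" and "attitude" of the camera in the world. Camera axes: x right, y down, z forward; pixel columns grow to the right and rows downward; lengths in m; the calibration is good to about 2 mm. A picture is of the moment at which its call begins. There is no depth.
- hand_in(): hands the job in, once; it reports no verdict.
The state is a dict: "clock": time; "joint_positions": joint angles; "joint_vel": joint speeds; "effort": joint torques, N m; "tool_pos": TCP position; "eef_rot": TCP orientation; "ft_force": force on the tool from outside, world axes, zero at the start; "ft_torque": the same for the moment, N m; "gripper_width": finger opening in m.
Only numpy, scipy, OpenCV 4.12 (cv2) and the standard library are available. Lean on these libraries where they do the work, as an engineer would, in place of code of your own. Each camera call takes 0.05 s, during which the arm holds its last target.

### The job

Start the workout music on the portable speaker: with light fingertip pressure on its knurled top dial, turn the dial clockwise (seen from above) until it clicks from the one-dot position into the two-dot position, and leave it clicked in there; then press the orange play key beside it all the way down with a fingertip and let it come back up. Do not pinch or lift anything, do not lean hard on the speaker, and leave the speaker, the two pink dumbbells, the blue peanut ball and the black push-up handle where they stand.

Things in the scene. Friction and masses are not known exactly. Their poses are not given: they have to be found in the camera images.
- speaker: Teal box speaker, 150 mm deep (x), 260 wide (y), 140 high, about 1.9 kg, loose on four rubber feet. Origin: centre of its underside, on the cart top; x to its back, y to its left end, z up; the front with two round drivers looks to -x. Top: flat control panel with dial and key.
- dial_top (a point): Centre of the dial's flat top, on its turning axis, at (0,-55,150) mm in the speaker's frame. Black grippy rubber disc (friction about 0.9), 77 mm across, radial knurls, rigid downwards; a fixed bezel (outer 94 mm, top at 147.5 mm) leaves only 2.5 mm proud, so it cannot be pinched: press a fingertip on the top face (4 to 12 N) 20 to 32 mm from the axis and lead it round in an arc.
- dial (a joint): Dial angle, rad; 0 at the start, grows clockwise seen from above, stops at 0 and 1.40. Three spring clicks: 0.00 (pointer at one dot), 0.70 (two dots), 1.40 (three dots). Crests at 0.35 and 1.05: released between the crests it snaps to 0.70. About 0.04 N m turns it over a crest.
- two_dots (a point): Middle of the two white dots on the panel, 53 mm from the dial axis along the speaker's +x. The single dot lies 40 degrees (0.70 rad) anticlockwise of it round the dial, the three dots 40 degrees clockwise. The white line on the dial is its pointer.
- play_top (a point): Centre of the top face of the play key, a round orange spring key 28 mm across with a small white triangle, at (0,82,149) mm in the speaker's frame; its top stands 9 mm above the panel at rest.
- play (a joint): How far the play key is pressed, in m: 0 released, 0.005 fully down. The spring takes about 1.5 N to start and 5 N fully down; it comes back up by itself.
- dumbbell_a: Bystander: pink vinyl dumbbell, 195 mm long (along its x) with hexagonal heads 62 mm across the flats, 0.95 kg, lying loose beside the speaker's left end. Origin: centre of its underside.
- dumbbell_b: Bystander: the second pink dumbbell, the same, further to the left. Origin: centre of its underside.
- peanut: Bystander: blue hard silicone peanut ball, 124 mm long (along its x), 64 mm thick, loose, near the speaker's right end. Origin: centre of its underside.
- pushup: Bystander: black push-up handle, two feet 160 mm long (x) and 200 mm apart over all (y), a grip bar along y whose top is 122 mm high, loose, behind the speaker. Origin: centre of its underside.

How it is judged:
On the way, in this order (a step that is already met when the one before it is completed fails the run):
1. the dial has clicked into the two-dot position (value of joint dial between 0.58 and 0.82 rad and contact force between the fingers and speaker below 0.5 N), for 0.2 s.
2. the play key is pressed down (value of joint play above 0.004 m), for 0.05 s.
At the end, for the whole second after the job is handed in: The dial rests in the two-dot click (joint between 0.58 and 0.82 rad), left there with the fingers off before the play key was pressed at least 4 mm down; the key is up again (less than 1 mm pressed); the speaker stands still within 25 mm and every bystander within 20 mm of where it was (value of joint dial between 0.58 and 0.82 rad and value of joint play below 0.001 m and linear speed of speaker below 0.01 m/s and distance of speaker from where it was at the start of the episode below 0.025 m and distance of each of dumbbell_a, dumbbell_b, peanut, pushup from where it was at the start of the episode below 0.02 m); the robot touches nothing.
It fails at once if the speaker was shoved, tipped or lifted (distance of speaker from where it was at the start of the episode above 0.025 m or angle between speaker's own z axis and vertical above 0.1 rad).
It fails at once if a bystander was moved or picked up (distance of any of dumbbell_a, dumbbell_b, peanut, pushup from where it was at the start of the episode above 0.02 m).
It fails at once if the robot leaned on the speaker with more than 45 N (contact force between the fingers and speaker above 45 N).
It also fails if it takes over 38 s, if anything falls off the work surface, if the arm or the gripper's body presses on something with over 40 N, if the wrist force passes 120 N, or if a joint passes its speed limit or range.

## Working session

There is one attempt and no reset: what is moved stays moved. The work goes in short steps, Python scripts to look and compute and a tool call to move; the robot and the scene stay as the last step left them, time stands still between calls to the robot, and variables do not carry over. Pictures are saved under pics/ and viewed, and the job is handed in when it is done.

Besides the shell and the picture viewer there is one more tool, called after "Request:" as name(argument=value, ...) on one line, values as JSON. move_arm: Moves the arm, as the interface text tells. Its arguments: {"type":"object","properties":{"motion":{"type":"array","items":{"type":"array","items":{"type":"number"}}},"force":{"type":"number"}},"required":["motion"]}

```bash
mkdir -p pics; cat > h.py <<'E'
import numpy as np, cv2
from workcell import sensors, cams, hand_in
def grab(n,f):
    im=cams.get_image(n); cv2.imwrite('pics/'+f,im['pixels'][:,:,::-1]); return im
E
python3 - <<'E'
from h import *
for n in ['scene','top','wrist']:
    im=grab(n,n+'0.png'); print(n,im['K'],im['k1'],im['origin'],im['attitude'])
    np.savez(n+'0.npz',**{k:np.array(v) for k,v in im.items()})
s=sensors.sense(); print(s)
E
```

```text
scene [[493.30754453   0.         253.63791938]
 [  0.         493.30754453 190.48987996]
 [  0.           0.           1.        ]] -0.16726948194211955 [ 1.59620259 -0.5929199   0.98473214] [-1.99425454 -1.02054703  0.51987846]
top [[489.08129259   0.         258.14766806]
 [  0.         489.08129259 187.72508438]
 [  0.           0.           1.        ]] 0.0010998889451491343 [0.47259378 0.11339683 1.47288927] [-2.15394227  2.19798932 -0.14053819]
wrist [[290.50771429   0.         259.20753466]
 [  0.         290.50771429 192.34593724]
 [  0.           0.           1.        ]] -0.061200264883708826 [0.13240215 0.54038167 0.37424746] [2.37185974 1.58504567 0.26436692]
{'clock': 0.15, 'joint_positions': array([ 9.62719902e-01,  3.81056438e-01,  1.29804827e+00,  7.07585965e-06,
        1.46360797e+00, -2.15311782e-01]), 'joint_vel': array([-0.00182615, -0.00186361, -0.00304275,  0.00132544, -0.00036203,
        0.0008204 ]), 'effort': array([ 1.51421940e-03, -4.48630929e+01, -2.31344318e+01, -1.77671996e-04,
        3.82183614e-03,  3.15600892e-05]), 'tool_pos': array([0.21038332, 0.50792718, 0.23085839]), 'eef_rot': array([ 2.61186181e+00,  1.74506499e+00, -1.64172709e-03]), 'ft_force': array([-0.02154381,  1.1033528 ,  0.80635034]), 'ft_torque': array([0.02927881, 0.03918134, 0.01727164]), 'gripper_width': 0.08557149314264617}
```

View pics/scene0.png

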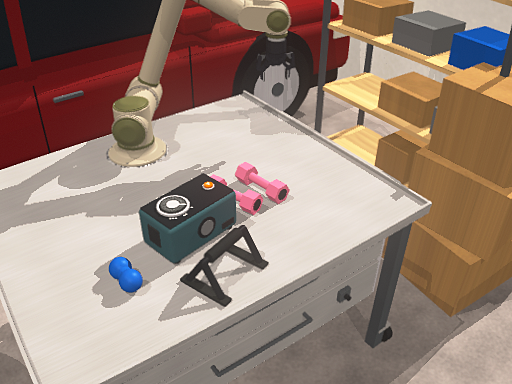

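View pics/top0.png

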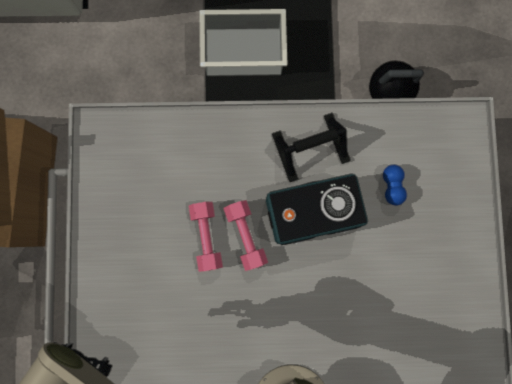

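View pics/wrist0.png

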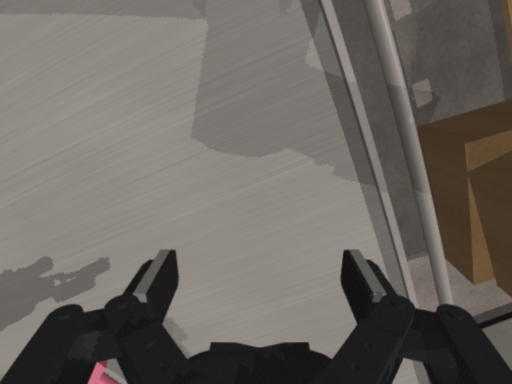

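The top view shows the speaker at about (316,209), the play key at (289,215) and the dial at (338,204). In the scene view the dial is at (173,205) and the key at (208,185). Zooming in next to measure.

```bash
python3 - <<'E'
import cv2,numpy as np
a=cv2.imread('pics/top0.png')[165:255,255:385]; b=cv2.imread('pics/scene0.png')[165:265,130:245]
cv2.imwrite('pics/z1.png',cv2.resize(a,None,fx=6,fy=6,interpolation=cv2.INTER_CUBIC))
cv2.imwrite('pics/z2.png',cv2.resize(b,None,fx=6,fy=6,interpolation=cv2.INTER_CUBIC)[:600])
E
```

```text
(no output)
```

View pics/z1.png

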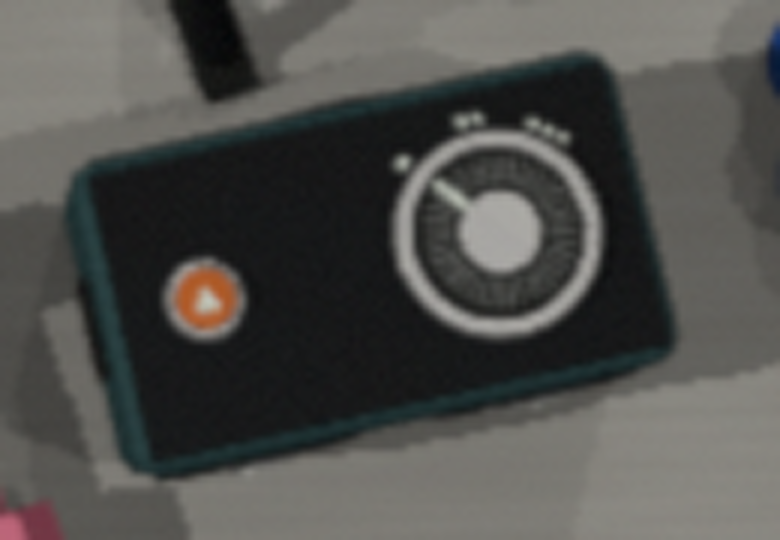

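View pics/z2.png

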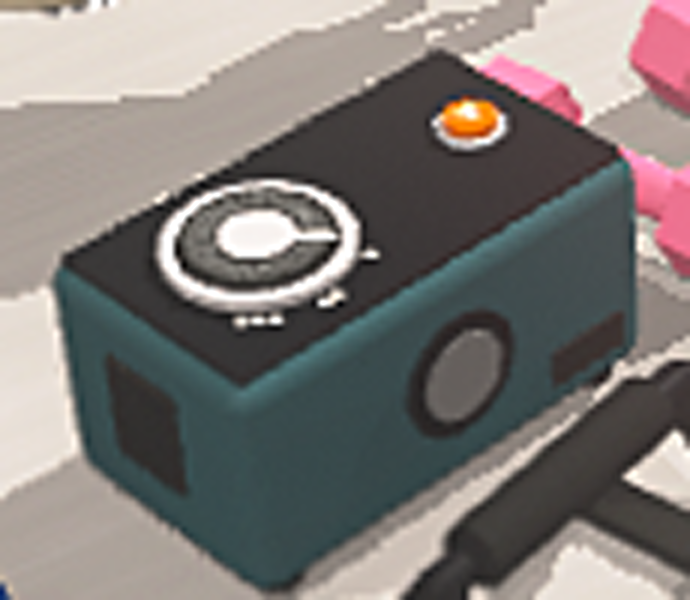

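The zooms show the dial centre at about (499,231)/6 and the key at (205,299)/6 in the top crop. The pointer is at one dot, toward the upper left. Now I'll get world positions from both views.

```bash
cat >> h.py <<'E'
from scipy.spatial.transform import Rotation as R
def ray(im,uv):
    K=im['K']; y=(np.array(uv,float)-[K[0,2],K[1,2]])/[K[0,0],K[1,1]]
    p=y.copy()
    for _ in range(20): p=y/(1+float(im['k1'])*(p@p))
    return R.from_rotvec(im['attitude']).apply([p[0],p[1],1])
def onz(im,uv,z):
    d=ray(im,uv); o=np.array(im['origin']); return o+d*(z-o[2])/d[2]
def blobs(im,roi,kind):
    x0,y0,x1,y1=roi; p=im['pixels'][y0:y1,x0:x1].astype(int); r,g,b=p[...,0],p[...,1],p[...,2]
    if kind=='key': m=(r>120)&(r-b>60)
    else: m=(p.min(-1)>110)&(p.max(-1)-p.min(-1)<40)
    m=m.astype(np.uint8)
    return m
E
python3 - <<'E'
from h import *
I={n:dict(np.load(n+'0.npz')) for n in('top','scene')}
roi={'top':{'key':(280,205,300,225),'ring':(318,183,357,224)},'scene':{'key':(198,178,220,192),'ring':(154,192,192,219)}}
for n in I:
  for k,z in (('key',.149),('ring',.1475)):
    x0,y0,_,_=roi[n][k]; m=blobs(I[n],roi[n][k],k)
    c=max(cv2.findContours(m,0,2)[0],key=cv2.contourArea)
    if k=='key': c=cv2.convexHull(c)
    e=cv2.fitEllipse(c); uv=np.array(e[0])+[x0,y0]
    print(n,k,uv.round(2),np.round(e[1],1),onz(I[n],uv,z).round(4))
E
```

```text
top key [288.93 214.36] [9.4 9.7] [0.5411 0.0016 0.149 ]
top ring [337.5 203.3] [32.9 33.3] [ 0.5687 -0.132   0.1475]
scene key [207.8  184.39] [ 7.  10.3] [0.5457 0.0047 0.149 ]
scene ring [173.   205.94] [22.  33.7] [ 0.5772 -0.1296  0.1475]
```

```bash
cat >> h.py <<'E'
def st():
    s=sensors.sense(); return s,np.array(s['tool_pos']),R.from_rotvec(s['eef_rot'])
def to(p,yaw=None):
    s,t,r=st(); d=r.inv().apply(np.array(p)-t)*1000
    M=r.as_matrix(); y=np.degrees(np.arctan2(M[1,0],M[0,0]))
    print('t',s['clock'],'tcp',t.round(4),'shift mm',d.round(1),'xyaw',round(y,1),'tilt z',M[:,2].round(3),'F',np.round(s['ft_force'],2),'w',round(s['gripper_width'],4))
E
python3 - <<'E'
from h import *
to([.571,-.131,.25])
s,t,r=st()
W=dict(np.load('wrist0.npz'))
print('cam in tool',r.inv().apply(W['origin']-t), (r.inv()*R.from_rotvec(W['attitude'])).as_matrix().round(3))
print(r.as_matrix().round(3))
E
```

```text
t 0.15 tcp [0.2104 0.5079 0.2309] shift mm [-452.3  577.7  -18.8] xyaw 67.5 tilt z [-0.001 -0.001 -1.   ] F [-0.02  1.1   0.81] w 0.0856
cam in tool [-2.03284897e-05 -8.45002985e-02 -1.43368334e-01] [[ 1.     0.    -0.   ]
 [ 0.     0.945  0.327]
 [ 0.    -0.327  0.945]]
[[ 0.383  0.924 -0.001]
 [ 0.924 -0.383 -0.001]
 [-0.001 -0.    -1.   ]]
```

Request:
move_arm(motion=[[255, -37, 48, -2, 0, 0, 0], [255, -37, 48, -2, 0, 0, 0], [255, -37, 48, -2, 0, 0, 0], [255, -37, 48, -2, 0, 0, 0], [255, -37, 48, -2, 0, 0, 0], [255, -37, 48, -2, 0, 0, 0], [255, -37, 48, -2, 0, 0, 0], [255, -37, 48, -2, 0, 0, 0], [255, -37, 48, -2, 0, 0, 0], [255, -37, 48, -2, 0, 0, 0]], force=40)

```text
clock: 1.4
tool_pos: [0.513, -0.0194, 0.2513]
eef_rot: [-2.612, -1.745, 0.0]
ft_force: [1.2, 0.7, 0.5]
gripper_width: 0.0003
```

```bash
python3 - <<'E'
from h import *
to([.52,-.12,.27])
grab('wrist','w1.png')
E
```

```text
t 1.4 tcp [ 0.513  -0.0194  0.2513] shift mm [-90.2  45.  -18.8] xyaw 67.5 tilt z [-0.  0. -1.] F [1.21 0.73 0.46] w 0.0003
```

View pics/w1.png

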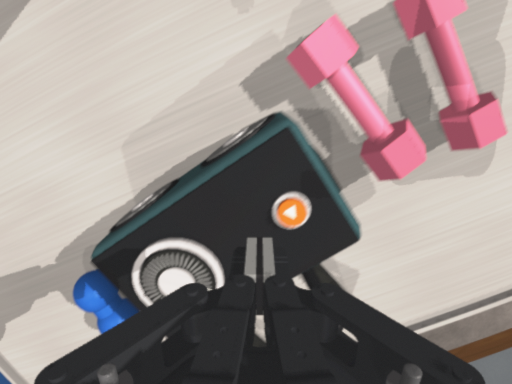

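The wrist view shows the key at (291,211) and the dial at about (178,275), partly hidden by the shut fingers. The camera sits on the tool's -y side. I'll move past the speaker for a clear view.

Request:
move_arm(motion=[[255, -22, 51, 0, 0, 0, 0], [255, -22, 51, 0, 0, 0, 0], [255, 0, 0, 0, 0, 0, 0], [255, 0, 0, 0, 0, 0, 0]])

```text
clock: 1.95
tool_pos: [0.5893, -0.0967, 0.2509]
eef_rot: [-2.611, -1.745, 0.001]
ft_force: [0.2, 0.8, -0.1]
gripper_width: 0.0003
```

```bash
python3 - <<'E'
from h import *
to([.581,-.107,.18])
im=grab('wrist','w2.png'); np.savez('w2.npz',**{k:np.array(v) for k,v in im.items()})
E
```

```text
t 1.95 tcp [ 0.5893 -0.0967  0.2509] shift mm [-12.7  -3.7  70.9] xyaw 67.5 tilt z [-0.001  0.001 -1.   ] F [ 0.15  0.84 -0.13] w 0.0003
```

View pics/w2.png

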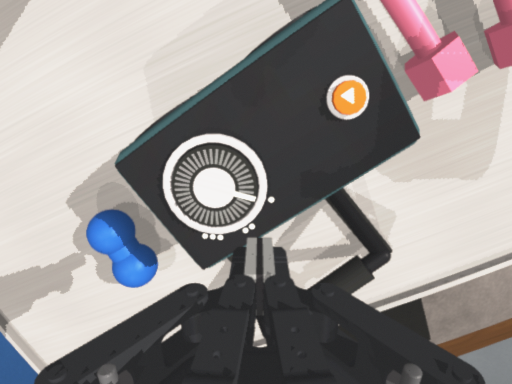

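The dial is fully visible at about (215,184), with its pointer aimed at the single dot (271,200). The key is at (348,97).

```bash
python3 - <<'E'
from h import *
W=dict(np.load('w2.npz'))
for k,z,roi in (('key',.149,(325,75,372,120)),('ring',.1475,(158,128,268,238))):
    m=blobs(W,roi,k)
    if k=='ring': m[cv2.circle(np.zeros_like(m),(215-158,184-128),57,1,-1)==0]=0
    c=max(cv2.findContours(m,0,2)[0],key=cv2.contourArea)
    e=cv2.fitEllipse(cv2.convexHull(c)); uv=np.array(e[0])+roi[:2]
    print(k,uv,e[1],onz(W,uv,z).round(4))
for uv in ((213,187),(252,198),(271,200),(249,229),(212,237)): print(uv,onz(W,uv,.147).round(4))
print(onz(W,(260,245),.25).round(4))
E
```

```text
key [348.75118828  97.04665756] (33.461509704589844, 35.888282775878906) [0.5417 0.0017 0.149 ]
ring [215.35449982 185.24016953] (101.772705078125, 108.96871185302734) [ 0.5687 -0.1306  0.1475]
(213, 187) [ 0.5696 -0.1334  0.147 ]
(252, 198) [ 0.5926 -0.1052  0.147 ]
(271, 200) [ 0.601 -0.09   0.147]
(249, 229) [ 0.6202 -0.1199  0.147 ]
(212, 237) [ 0.6145 -0.1559  0.147 ]
[ 0.5864 -0.0951  0.25  ]
```

Request:
move_arm(motion=[[255, -14, -5, 40, 0, 0, 0], [255, 0, 0, 40, 0, 0, 0], [255, 0, 0, 14, 0, 0, 0], [255, 0, 0, 0, 0, 0, 0], [255, 0, 0, 0, 0, 0, 0]])

```text
clock: 2.62
tool_pos: [0.5804, -0.1081, 0.1591]
eef_rot: [2.61, 1.745, 0.003]
ft_force: [0.6, 0.7, -0.2]
gripper_width: -0.0002
```

```bash
python3 - <<'E'
from h import *
to([.579,-.1075,.150])
grab('wrist','w3.png')
E
```

```text
t 2.625 tcp [ 0.5804 -0.1081  0.1591] shift mm [ 0.  -1.6  9.1] xyaw 67.5 tilt z [ 0.003 -0.001 -1.   ] F [ 0.64  0.7  -0.19] w -0.0002
```

View pics/w3.png

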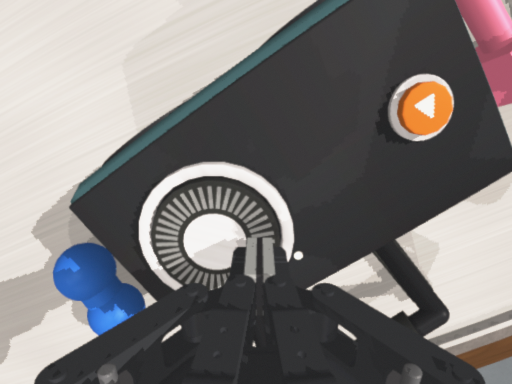

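The tip is over the knurled band, at about (260,240). Now descending gently.

Request:
move_arm(motion=[[255, 0, -1.5, 6, 0, 0, 0], [255, 0, 0, 2, 0, 0, 0], [255, 0, 0, 0, 0, 0, 0]])

```text
clock: 3.05
tool_pos: [0.5786, -0.1076, 0.15]
eef_rot: [2.611, 1.745, 0.001]
ft_force: [0.3, 0.9, 5.2]
gripper_width: 0.0001
```

Request:
move_arm(motion=[[255, 0, 0, 1, 0, 0, 0], [255, 0, 0, 0, 0, 0, 0]])

```text
clock: 3.3
tool_pos: [0.5789, -0.1077, 0.1499]
eef_rot: [2.61, 1.744, 0.003]
ft_force: [-1.8, 1.8, 11.2]
gripper_width: -0.0001
```

Request:
move_arm(motion=[[255, 0, 0, -0.4, 0, 0, 0], [255, -0.1, 2.27, 0, 0, 0, 5], [255, -0.1, 2.27, 0, 0, 0, 5], [255, -0.1, 2.27, 0, 0, 0, 5], [255, -0.1, 2.27, 0, 0, 0, 5]])

```text
clock: 3.92
tool_pos: [0.5867, -0.1124, 0.1499]
eef_rot: [2.876, 1.261, 0.004]
ft_force: [-0.1, 1.7, 8.1]
gripper_width: 0.0001
```

Request:
move_arm(motion=[[255, -0.1, 2.27, 0, 0, 0, 5], [255, -0.1, 2.27, 0, 0, 0, 5], [255, -0.1, 2.27, 0, 0, 0, 5], [255, -0.1, 2.27, 0, 0, 0, 5], [255, 0, 0, 0, 0, 0, 0]])

```text
clock: 4.55
tool_pos: [0.5925, -0.1196, 0.15]
eef_rot: [3.051, 0.745, 0.005]
ft_force: [1.8, 2.7, 7.8]
gripper_width: 0.0001
```

```bash
python3 - <<'E'
from h import *
to([.569,-.1315,.150])
grab('wrist','w4.png')
E
```

```text
t 4.55 tcp [ 0.5925 -0.1196  0.15  ] shift mm [-26.3  -0.2  -0.1] xyaw 27.4 tilt z [ 0.003 -0.    -1.   ] F [1.77 2.67 7.78] w 0.0001
```

View pics/w4.png

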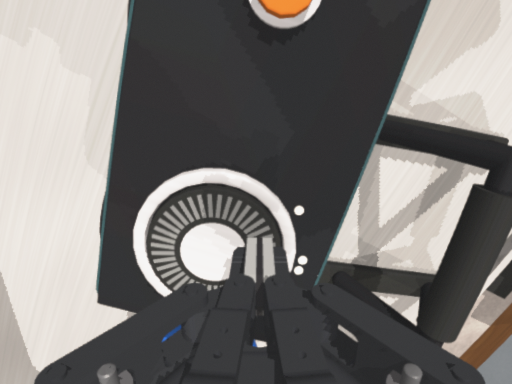

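The pointer is no longer at the single dot (299,210). It is hidden under the fingertip, so it turned with the finger. Lifting straight up and checking.

Request:
move_arm(motion=[[255, 0, 0, -5, 0, 0, 0], [255, 0, 0, -30, 0, 0, 0], [255, 0, 30, -30, 0, 0, 0], [255, 0, 20, 0, 0, 0, 0], [255, 0, 0, 0, 0, 0, 0]])

```text
clock: 5.22
tool_pos: [0.6145, -0.1649, 0.2131]
eef_rot: [-3.052, -0.744, 0.001]
ft_force: [-0.2, 0.2, 0.5]
gripper_width: -0.0001
```

```bash
python3 - <<'E'
from h import *
to([.5415,.0017,.170])
im=grab('wrist','w5.png'); np.savez('w5.npz',**{k:np.array(v) for k,v in im.items()})
E
```

```text
t 5.225 tcp [ 0.6145 -0.1649  0.2131] shift mm [  11.9 -181.5   43.2] xyaw 27.4 tilt z [-0.001  0.    -1.   ] F [-0.15  0.17  0.5 ] w -0.0001
```

View pics/w5.png

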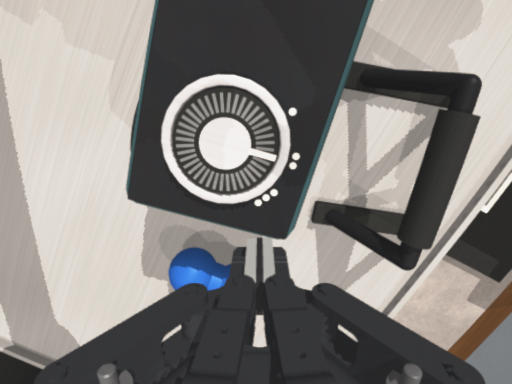

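The pointer (275,158) now lines up with the two dots (295,161), so the dial has clicked in with the finger off. Moving over the play key.

Request:
move_arm(motion=[[255, 4, -45, 0, 0, 0, 0], [255, 4, -46, 0, 0, 0, 0], [255, 4, -46, 0, 0, 0, 0], [255, 0, -45, 0, 0, 0, 0], [255, 0, 0, 40, 0, 0, 0], [255, 0, 0, 10, 0, 0, 0], [255, 0, 0, 0, 0, 0, 0], [255, 0, 0, 0, 0, 0, 0]])

```text
clock: 6.28
tool_pos: [0.5418, 0.0026, 0.1647]
eef_rot: [3.051, 0.746, 0.002]
ft_force: [0.3, 0.3, 0.5]
gripper_width: 0.0002
```

```bash
python3 - <<'E'
from h import *
to([.5415,.0017,.149])
grab('wrist','w6.png')
E
```

```text
t 6.275 tcp [0.5418 0.0026 0.1647] shift mm [-0.7  0.6 15.7] xyaw 27.5 tilt z [ 0.002 -0.    -1.   ] F [0.31 0.29 0.47] w 0.0002
```

View pics/w6.png

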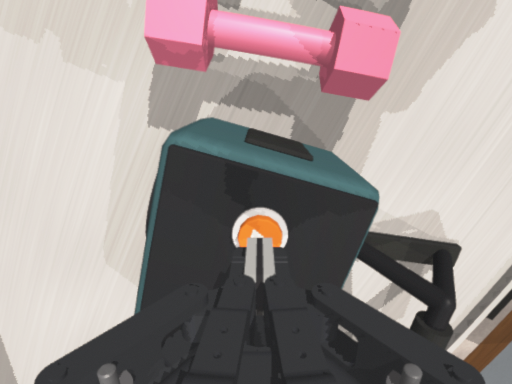

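The tip is centred on the key, at about (260,235). Pressing in small steps.

Request:
move_arm(motion=[[255, -0.7, 0.6, 9, 0, 0, 0], [255, 0, 0, 5, 0, 0, 0], [255, 0, 0, 2, 0, 0, 0], [255, 0, 0, 2, 0, 0, 0], [255, 0, 0, 1, 0, 0, 0], [255, 0, 0, 0, 0, 0, 0]])

```text
clock: 7.08
tool_pos: [0.5408, 0.0021, 0.1449]
eef_rot: [3.051, 0.747, -0.0]
ft_force: [-2.0, -1.5, 4.1]
gripper_width: -0.0002
```

Request:
move_arm(motion=[[255, 0, 0, 1.5, 0, 0, 0], [255, 0, 0, 0, 0, 0, 0]])

```text
clock: 7.32
tool_pos: [0.5409, 0.0021, 0.144]
eef_rot: [3.051, 0.747, 0.001]
ft_force: [-4.4, -1.0, 10.6]
gripper_width: 0.0
```

It's bottomed out: z is 0.144 and the force rose to 10.6 N. Releasing and retreating for a check.

Request:
move_arm(motion=[[255, 0, 0, 0, 0, 0, 0], [255, 0, 0, -5, 0, 0, 0], [255, 0, 0, -30, 0, 0, 0], [255, 0, 0, -45, 0, 0, 0], [255, 0, 40, -20, 0, 0, 0], [255, 0, 60, 0, 0, 0, 0], [255, 0, 60, 0, 0, 0, 0], [255, 0, 0, 0, 0, 0, 0], [255, 0, 0, 0, 0, 0, 0]])

```text
clock: 8.45
tool_pos: [0.6147, -0.1394, 0.2427]
eef_rot: [-3.051, -0.746, 0.0]
ft_force: [-0.4, 1.1, -0.1]
gripper_width: 0.0001
```

```bash
python3 - <<'E'
from h import *
to([.5415,.0017,.149])
W=grab('wrist','w7.png'); T=grab('scene','s7.png'); T0=dict(np.load('scene0.npz'))
d=np.abs(T['pixels'].astype(int)-T0['pixels']).sum(-1)[150:310,100:300]
a=np.hstack([W['pixels'],])[:,:,::-1]
b=cv2.resize(T['pixels'][165:310,95:300,::-1],None,fx=3,fy=3); cv2.imwrite('pics/s7z.png',b)
cv2.imwrite('pics/s0z.png',cv2.resize(T0['pixels'][165:310,95:300,::-1],None,fx=3,fy=3))
E
```

```text
t 8.45 tcp [ 0.6147 -0.1394  0.2427] shift mm [   0.2 -158.9   93.9] xyaw 27.5 tilt z [-0.     0.001 -1.   ] F [-0.43  1.12 -0.06] w 0.0001
```

View pics/w7.png

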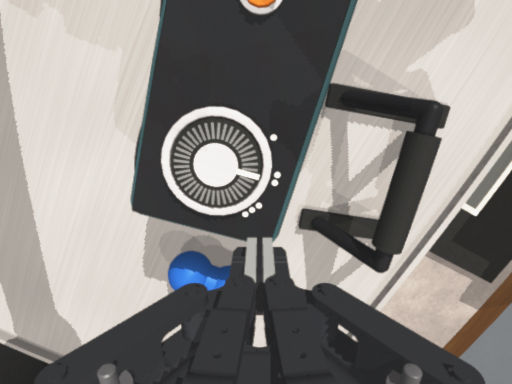

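View pics/s7z.png

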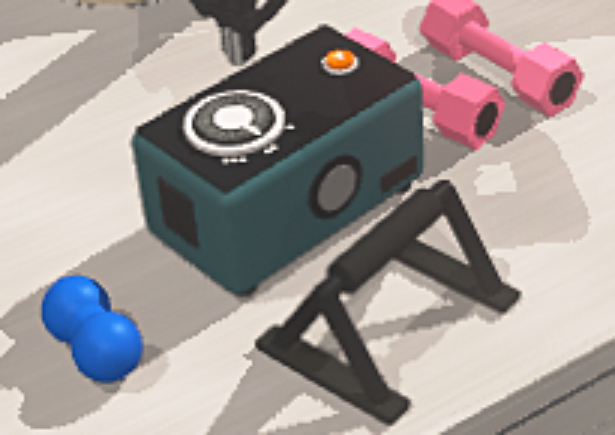

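View pics/s0z.png

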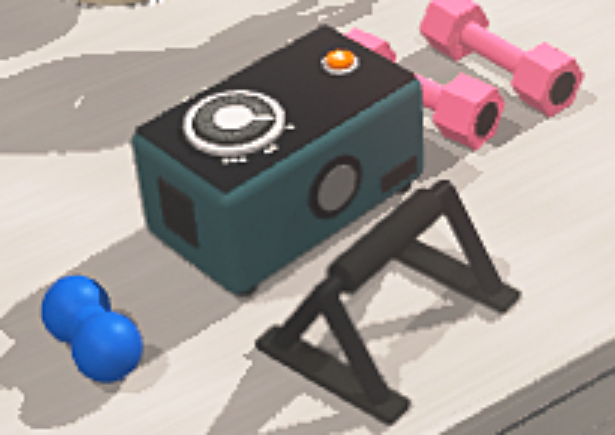

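Both views show the pointer at the two dots and the key up. The speaker and all bystanders look the same as in the starting image.

```bash
python3 -c "
from h import *
print(hand_in())"
```

```text
the job is handed in; nothing more can be done
None
```

The dial is clicked into two dots and the play key was pressed all the way down and let back up. The job is handed in; no verdict was reported.

- **Dial:** I pressed a shut fingertip on it about 26 mm from the axis and led it 40° clockwise. The force was about 8 N during the turn, with a brief 11 N on contact, then I lifted straight off. The wrist picture taken before the key press shows the pointer at the two dots.
- **Play key:** I pressed it until it bottomed, with the tip at z = 0.144 m, which is 5 mm down, at 10.6 N. Then I released it and backed off.
- **Last checks (clock 8.45 s of 38 s):**
  - The pointer was still at the two dots and the key was up.
  - Comparing the scene pictures from start and end by eye, I saw no movement of the speaker or any bystander.
  - The wrist force had no vertical load, with the fingers clear above the speaker.
- **One disagreement:** at the start, the oblique scene camera placed the dial and key about 5 to 9 mm away from where the top camera did. The wrist camera agreed with the top view to about 1.5 mm, so I used those positions.

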